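Drip tray from the nested stack, pushed under the carburettor

TASK

The float bowl of the carburettor on the moped engine is about to be drained. Lift only the top steel drip tray straight up off the nested stack, without dragging the next one up with it, set it down on the open bench clear of the carburettor without dropping it, and let go. Then push it along the bench until the drain screw under the carburettor hangs over the middle of the tray; do not knock the engine, and leave the other trays nested where they stand and the other things on the bench as they are.

Things in the scene. Friction and masses are not known exactly. Their poses are not given: they have to be found in the camera images.
- tray_top_c (a point): Pressed-steel drip tray, rim 170 x 64 mm outside, 40 mm high, walls flared 10.5 deg and 3.5 mm thick, floor 149 x 43 mm, open top, about 0.19 kg. Top of the stack of 4. Point: its centre, 20 mm below the rim. x: lengthwise. The rim's upright outer skirt is 12 mm high. The walls wedge: a straight pull of 2 to 6 N frees it, but pressing or hard squeezing jams it; rocking it end to end a few degrees, stack on the bench, frees it.
- tray_next_c (a point): Pressed-steel drip tray, rim 170 x 64 mm outside, 40 mm high, walls flared 10.5 deg and 3.5 mm thick, floor 149 x 43 mm, open top, about 0.19 kg. The second of the stack, nested round the top one; same point and axes (x: lengthwise, y: across, z: up). Its rim lies 19 mm below the top tray's rim and is just as wide, so fingers that reach more than 17 mm below the top rim close on both.
- tray_third_c (a point): Pressed-steel drip tray, rim 170 x 64 mm outside, 40 mm high, walls flared 10.5 deg and 3.5 mm thick, floor 149 x 43 mm, open top, about 0.19 kg. The third of the stack; same point and axes, 19 mm below those of the second.
- tray_bottom_c (a point): Pressed-steel drip tray, rim 170 x 64 mm outside, 40 mm high, walls flared 10.5 deg and 3.5 mm thick, floor 149 x 43 mm, open top, about 0.19 kg. The lowest of the stack, standing on the bench; same point and axes, 19 mm below those of the third.
- drain (a point): Tip of the brass drain screw (15 mm across) under the float bowl, 74 mm above the bench. y: level, from the engine outwards; x: along the crankshaft. The carburettor (28 mm to -x, 40 mm to +x, 33 mm out along y, up to 210 mm high) stands out from the engine; below it the bench is free 120 mm inwards along -y, and free outwards.
- engine: Small aluminium moped engine on a blue stand, fixed; origin under the centre of its base plate (200 mm along x, 110 mm along y, 8 mm high). The carburettor stands out along +y, its drain screw 175 mm from the origin. Crankcase and covers 190 mm along x, cylinder with fins up to 290 mm, plug to 314 mm. Inlet pipe at a height of 115 to 150 mm.
- wrench: Open-ended wrench, 160 mm, lying; origin under its middle.
- screwdriver: Screwdriver with black handle, 190 mm, lying along y; origin under its middle.
- paint_can: Small can, 72 mm across, 85 mm high, upright; origin under its centre.
- oil_bottle: White oil bottle, 56 mm across, 150 mm high, upright; origin under its centre.
- grease_tin: Round flat tin, 72 mm across, 34 mm high; origin under its centre.
- brake_drum: Brake drum, 110 mm across, 40 mm high; origin under its centre.
- socket_rail: Rail with six sockets, 150 x 26 mm, 34 mm high; origin under its centre.

How it is judged (in metres and radians):
On the way, in this order (a step that is already met when the one before it is completed fails the run):
1. the top tray is lifted clear of the stack, and the next tray stays down (z of tray_top_c in the frame of tray_next_c above 0.055 m and height (world z) of tray_next_c below 0.066 m), for 0.1 s.
2. the tray stands flat on the bench clear of the carburettor (its centre more than 65 mm from the drain screw), let go (height (world z) of tray_top_c below 0.024 m and angle between tray_top_c's own z axis and vertical below 0.06 rad and contact force between the fingers and tray_top below 0.05 N and horizontal distance between tray_top_c and drain above 0.065 m and linear speed of tray_top below 0.02 m/s), for 0.3 s.
3. the tray slides in flat on the bench, its centre 30 to 55 mm from the drain screw on the way (height (world z) of tray_top_c below 0.024 m and angle between tray_top_c's own z axis and vertical below 0.06 rad and horizontal distance between tray_top_c and drain between 0.03 and 0.055 m).
At the end, for the whole second after the job is handed in: The top tray stands flat on the bench, at rest, with the drain screw over its middle (within 25 mm along its length, 14 mm across); the other three trays are still nested and upright (height (world z) of tray_top_c below 0.024 m and angle between each of tray_top_c, tray_next_c, tray_third_c, tray_bottom_c's own z axis and vertical below 0.06 rad and x of drain in the frame of tray_top_c between -0.025 and 0.025 m and y of drain in the frame of tray_top_c between -0.014 and 0.014 m and linear speed of tray_top below 0.02 m/s and height (world z) of tray_next_c below 0.0625 m and height (world z) of tray_third_c below 0.0432 m and height (world z) of tray_bottom_c below 0.0238 m); the robot touches nothing.
It fails at once if the next tray comes up with the top one (more than 12 mm) (height (world z) of tray_next_c above 0.0705 m).
It fails at once if the rest of the stack is shifted more than 30 mm (distance of any of tray_next_c, tray_third_c, tray_bottom_c from where it was at the start of the episode above 0.03 m).
It fails at once if the tray is let go in the air (contact force between each of the fingers, the arm and tray_top below 0.01 N and height (world z) of tray_top_c above 0.032 m and horizontal distance between tray_top_c and tray_next_c above 0.06 m).
It fails at once if the engine or carburettor is knocked (more than 5 N) (contact force between engine and anything else above 5 N).
It fails at once if another thing on the bench is moved more than 30 mm or tipped over (distance of any of wrench, screwdriver, paint_can, oil_bottle, grease_tin, brake_drum, socket_rail from where it was at the start of the episode above 0.03 m or angle between any of paint_can, oil_bottle, grease_tin, brake_drum, socket_rail's own z axis and vertical above 0.5 rad).
It also fails if it takes over 61 s, if anything falls off the work surface, if the arm or the gripper's body presses on something with over 40 N, if the wrist force passes 120 N, or if a joint passes its speed limit or range.

ROBOT

A 6-joint arm with a two-finger parallel gripper is mounted at the origin on the work surface. World frame = base frame: x ahead of the robot, y to its left, z up, the work surface at z = 0. Lengths are in mm, angles in rad, forces in N, time in s.
With the tool pointing down it reaches from about 350 to 875 mm from the base axis. Payload 4.2 kg.
Tool frame: the origin (TCP) lies on the mounting face of the last link; the fingertips stand 173 mm ahead of it and the grasp point (between the pads) lies grip_point_offset ahead of it (grip_point_offset is the distance from the TCP to the grasp point, in mm); z points along the fingers, y is the line along which they close (so a half turn about z gives the same grasp; the last joint's range is limited). The gripper opens to 85 mm and grips with 20 to 120 N. Pads are 22 mm wide; open, the fingers measure 114 mm over their backs; the gripper's body (76 mm by 85 mm) begins 54 mm behind the grasp point. The pads swing forward as they close: fully open they stand 13 mm farther back than shut.
Start: joints at [1.462, 0.385, 0.008, 0, -1.194, -0.259], TCP at [224.694, 583.192, 404.712] pointing down, gripper open.
Joint ranges: [-3.14, 3.14], [-1.21, 2.06], [-1.07, 1.41], [-3.16, 2.05], [-2.99, -0.16], [-3.1, 3.1]. Speed limits (rad/s): [2.79, 2.79, 3.14, 3.14, 3.14, 3.14].

INTERFACE

Orientations are given as a unit quaternion [x, y, z, w].
In Python, from bench import read_state, get_image, job_done, recognise, place_of, grip_point_offset gives the robot as it stands. The module is installed in compiled form; this text tells all that it offers.
- The arm moves only by the tool carry_out, never from a script. Its arguments are lists of equal length, an entry for each row: "slide": the shift along the tool's x, y, z in m, a list of three; "roll": the turn about the tool's z in degrees; "claw": the finger opening in m, from 0 to 0.0854. A call has 1 to 8 rows; each row is the pose to reach, as a shift and turn from the pose commanded when the call began, along the tool's axes at that moment; what a row does not reach only later rows make up. A row lasts 1/8 s, in which the tool goes at most 62.5 mm and 10.7 degrees, less where a joint would pass 70% of its speed; a pose out of reach is approached as far as the arm can. A call with a gripper value outside its range is refused whole. The fingers move at their own pace and stop on an object; the grip force is fixed at half the most. Time passes only in rows, so rows that repeat a pose let the fingers close. It gives the time, the measured TCP pose, the force, the opening and the grip force at its end, in the units of the state.
- read_state(): the state, without advancing time (a new reading comes with each control period).
- get_image(name): name is "scene" or "top" or "wrist"; returns a dict with "img" (384x512x3 uint8, red, green, blue), "z_map" (384x512 float32, mm along the optical axis (not along the pixel's ray), 0 where there is no reading), "mtx" (3x3 intrinsics, pixels), "world_from_camera" (4x4, takes a point from camera to world coordinates); the wrist camera has in their place "T_tool_cam" (4x4, takes a point from camera to tool coordinates, whose origin is the TCP and whose axes are the flange's). Camera axes: x right, y up, looking along -z (the intrinsics and any distortion apply to the point x, -y, -z); pixel columns grow to the right and rows downward; lengths in mm; the calibration is good to about 2 mm. A picture is of the moment at which its call begins: read the wrist's pose just before it.
- job_done(): hands the job in; it is judged then, once.
Trained networks look in a picture, given as the dict that the camera call returned (one of the last four; its "shot" number tells which), for a name from the list of things; names that differ only in an ending like _2 or _b are one class to them, and where a whole thing is asked for, a point or a joint stands for the part that bears it (a point fixed in the world has none). Each returns a list of dicts, best first, with "conf" (0 to 1); they miss things now and then, are a little off and sometimes report something else, mostly with a low value. They report only what shows in the picture. A call takes as long as a camera call.
- recognise(picture, thing): "at" ([column, row] in pixels, amid what is visible of it).
- place_of(picture, thing): "at" ([column, row] in pixels: a listed point, or the origin of a listed thing).
The state is a dict: "clock": time; "joints": joint angles; "joint_vel": joint speeds; "joint_efforts": joint torques, N m; "position": TCP position; "ee_rot": TCP orientation; "contact_force": force on the tool from outside, world axes, zero at the start; "wrist_torque": the same for the moment, N m; "gripper_width": finger opening in mm; "grasp_force": force on a finger pad.
Only numpy, scipy, OpenCV 4.12 (cv2) and the standard library are available. Lean on these libraries where they do the work, as an engineer would, in place of code of your own. Each camera call takes 0.05 s, during which the arm holds its last target. There are 200 camera calls.

## Working session

There is one attempt and no reset: what is moved stays moved. The work goes in short steps, Python scripts to look and compute and a tool call to move; the robot and the scene stay as the last step left them, time stands still between calls to the robot, and variables do not carry over. Pictures are saved under pics/ and viewed, at most 10 in all, crops included, and the job is handed in when it is done.

Besides the shell and the picture viewer there is one more tool, called as name(argument=value, ...), one argument or row to a line, values as JSON. carry_out: Moves the arm, as the interface text tells. Its arguments: {"type":"object","properties":{"slide":{"type":"array"},"roll":{"type":"array"},"claw":{"type":"array"}},"required":["slide","roll","claw"]}

```bash
mkdir -p pics; cat > h.py <<'E'
import numpy as np,cv2
from bench import *
from scipy.spatial.transform import Rotation as R
def T_tool():
    s=read_state();T=np.eye(4);T[:3,:3]=R.from_quat(s["ee_rot"]).as_matrix();T[:3,3]=s["position"];return T
def snap(n):
    T=T_tool();p=get_image(n);p["T"]=T@p["T_tool_cam"] if n=="wrist" else p["world_from_camera"];return p
def cloud(p):
    z=p["z_map"];K=p["mtx"];v,u=np.mgrid[:z.shape[0],:z.shape[1]]
    c=np.stack([(u-K[0,2])/K[0,0]*z,-(v-K[1,2])/K[1,1]*z,-z],-1)
    w=c@p["T"][:3,:3].T+p["T"][:3,3];w[z==0]=np.nan;return w
def ray(p,at,h):
    K=p["mtx"];d=p["T"][:3,:3]@np.array([(at[0]-K[0,2])/K[0,0],-(at[1]-K[1,2])/K[1,1],-1]);o=p["T"][:3,3]
    return o+d*(h-o[2])/d[2]
E
python3 - <<'E'
from h import *
print(read_state(),grip_point_offset)
hs=dict(tray_top_c=77,tray_next_c=58,drain=74,engine=0,wrench=0,screwdriver=0,paint_can=0,oil_bottle=0,grease_tin=0,brake_drum=0,socket_rail=0)
for n in ("top","scene"):
    p=snap(n);cv2.imwrite(f"pics/{n}.png",p["img"][...,::-1])
    print(n,p["T"].round(2).tolist(),p["mtx"].round(1).tolist(),[k for k in p])
    for k,h in hs.items():
        r=place_of(p,k)[:2]
        print(k,[(np.round(q["at"]),round(q["conf"],2),ray(p,q["at"],h).round(0)) for q in r])
E
```

```text
{'clock': 0.0, 'joints': array([ 1.46156739e+00,  3.85536940e-01,  6.61121868e-03, -4.93373694e-04,
       -1.19401123e+00, -2.58588300e-01]), 'joint_vel': array([-0.00032923, -0.00071018,  0.00099076,  0.00065106,  0.00097841,
       -0.00066566]), 'joint_efforts': array([ 1.56764522e-04, -3.92289698e+01,  1.88404942e+01,  4.18616518e+00,
       -4.65288176e-03, -1.79431578e-05]), 'position': array([224.63606529, 583.00424033, 403.62813771]), 'ee_rot': array([ 9.83119185e-01, -1.82963030e-01, -1.48789574e-04,  1.08443749e-03]), 'contact_force': array([-0.1551356 ,  0.07131335, -0.21806378]), 'wrist_torque': array([-0.03794778,  0.0352879 ,  0.00575914]), 'grasp_force': 0.0, 'gripper_width': 85.35265643162407} 154.70000000000002
top [[-0.01, 1.0, -0.06, 494.15], [-1.0, -0.01, 0.01, 64.12], [0.01, 0.06, 1.0, 1171.53], [0.0, 0.0, 0.0, 1.0]] [[411.7, 0.0, 253.2], [0.0, 411.7, 196.9], [0.0, 0.0, 1.0]] ['img', 'z_map', 'mtx', 'world_from_camera', 'shot', 'T']
tray_top_c [(array([150., 194.]), 0.92, array([574., 329.,  77.]))]
tray_next_c [(array([154., 199.]), 0.49, array([563., 325.,  58
[... 1122 characters left out ...]
ay([106., 225.]), 0.75, array([ 585., -397.,    0.]))]
wrench [(array([130., 178.]), 0.5, array([ 372., -373.,    0.])), (array([315., 255.]), 0.17, array([718., 195.,   0.]))]
screwdriver [(array([228., 275.]), 0.63, array([775., -35.,   0.]))]
paint_can [(array([314., 259.]), 0.63, array([729., 189.,   0.]))]
oil_bottle [(array([381., 170.]), 0.93, array([360., 457.,   0.])), (array([356., 201.]), 0.21, array([511., 344.,   0.]))]
grease_tin [(array([185., 182.]), 0.65, array([ 396., -192.,    0.])), (array([356., 210.]), 0.33, array([550., 335.,   0.]))]
brake_drum [(array([355., 253.]), 0.79, array([715., 302.,   0.]))]
socket_rail [(array([414., 200.]), 0.75, array([510., 523.,   0.]))]
```

```bash
python3 -c "
import cv2,numpy as np
a=[cv2.imread(f'pics/{n}.png') for n in('top','scene')]
cv2.imwrite('pics/both.png',cv2.resize(np.vstack(a),None,fx=.78,fy=.78))"
```

```text
(no output)
```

View pics/both.png

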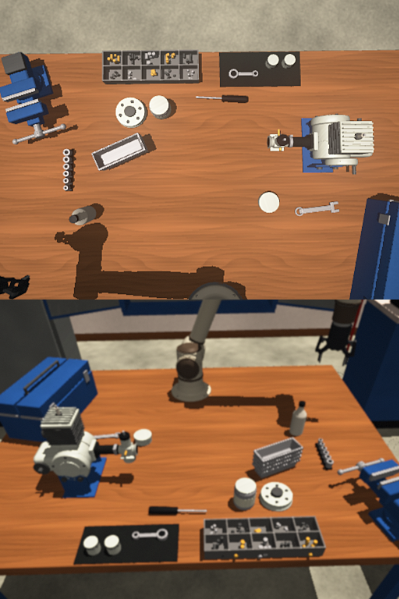

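The top view shows the stack at (150,194) turned about 25°. The engine is at (340,145 in the reduced view) with its carburettor pointing to image left, world +y. Next I'll fit the rim and the carburettor from depth.

```bash
python3 - <<'E'
from h import *
p=snap("top");w=cloud(p)
def sel(x0,x1,y0,y1,z0,z1):
    return (w[...,0]>x0)&(w[...,0]<x1)&(w[...,1]>y0)&(w[...,1]<y1)&(w[...,2]>z0)&(w[...,2]<z1)
m=sel(460,680,230,430,86,112);q=w[m];print(len(q),np.median(q[:,2]),cv2.minAreaRect(q[:,:2].astype(np.float32)))
m=sel(460,680,230,430,-10,150);q=w[m];print("zhist",np.histogram(q[:,2],bins=range(-10,130,10)))
for z0,z1 in((3,18),(100,160),(160,230)):
    m=sel(500,700,-480,-130,z0,z1);q=w[m]
    if len(q):print(z0,len(q),q.min(0),q.max(0),cv2.minAreaRect(q[:,:2].astype(np.float32)))
# carb outer part
m=sel(480,720,-260,-130,90,240);q=w[m];print("carb",q.min(0),q.max(0))
hsv=cv2.cvtColor(p["img"],cv2.COLOR_RGB2HSV)
b=(hsv[...,0]>100)&(hsv[...,0]<130)&(hsv[...,1]>120)&sel(480,720,-520,-200,-15,30);q=w[b];print("blue",len(q),q.min(0),q.max(0),cv2.minAreaRect(q[:,:2].astype(np.float32)))
a=cv2.resize(p["img"][120:250,320:500],None,fx=4,fy=4);s=snap("scene");c=cv2.resize(s["img"][120:300,30:230],None,fx=3,fy=3)
for k in("drain","engine","tray_top_c"):print(k,place_of(s,k),recognise(s,k))
W=max(a.shape[1],c.shape[1]);f=lambda i:cv2.copyMakeBorder(i,0,0,0,W-i.shape[1],0)
cv2.imwrite("pics/eng.png",cv2.resize(np.vstack([f(a),f(c)])[...,::-1],None,fx=.55,fy=.55))
E
```

```text
620 97.43612107463252 ((574.6286010742188, 320.7103271484375), (64.83549499511719, 171.00071716308594), 23.430185317993164)
zhist (array([1012, 2524,   21,   40,   56,   33,  168,  736,  163,  140,  456,
        113,    0]), array([-10,   0,  10,  20,  30,  40,  50,  60,  70,  80,  90, 100, 110,
       120]))
3 1573 [ 500.03732156 -479.08815854    3.0003775 ] [ 699.97358638 -130.90140352   16.3590198 ] ((599.9907836914062, -305.0130615234375), (348.1911926269531, 199.89891052246094), 89.98817443847656)
100 1810 [ 502.31691193 -479.52373624  100.67684593] [ 680.37322879 -173.76863509  159.96481455] ((595.7061767578125, -327.14337158203125), (307.42138671875, 172.27210998535156), 87.01953125)
160 1560 [ 516.96000848 -463.27559979  160.00232711] [ 678.72752592 -188.26210917  229.99922531] ((618.9315185546875, -332.6861267089844), (264.5623474121094, 153.9308624267578), 72.98255920410156)
carb [ 568.45198176 -259.82426754  112.92210957] [ 636.69172823 -173.76863509  214.7593463 ]
blue 674 [ 495.80035963 -431.19504661    1.52273977] [ 691.44001867 -324.42305385   15.83545949] ((593.6630859375, -378.7825927734375), (106.68914794921875, 194.61029052734375), 89.38085174560547)
drain [{'at': [168.7, 206.8], 'conf': 0.6}, {'at': [227.9, 273.5], 'conf': 0.46}] [{'at': [92.0, 195.0], 'conf': 0.71}]
engine [{'at': [109.5, 227.1], 'conf': 0.77}] [{'at': [356.7, 251.2], 'conf': 0.64}, {'at': [91.3, 195.1], 'conf': 0.59}]
tray_top_c [{'at': [355.8, 198.5], 'conf': 0.66}, {'at': [184.6, 183.9], 'conf': 0.56}] [{'at': [356.7, 195.3], 'conf': 0.92}]
```

View pics/eng.png

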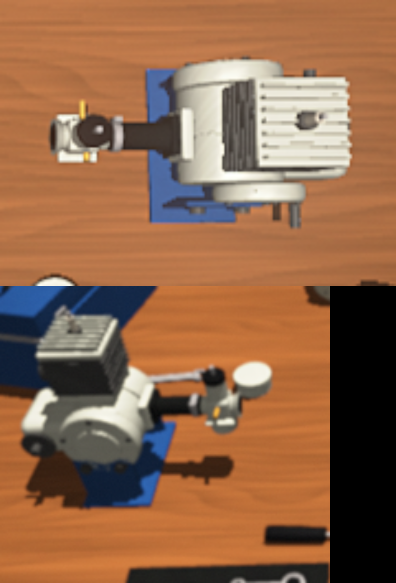

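The engine is aligned with the world axes. Its base plate is at (594,-379), and the carburettor's x and y extents give a drain at about (596,-206). The rim is 171 x 65 at z 97, centre (575,321), long axis at 113.4°. I'll move over the stack now.

carry_out(
  slide=[
    [0.06,0.017,0],
    [0.12,0.034,0],
    [0.18,0.051,0],
    [0.24,0.068,0],
    [0.3,0.085,0],
    [0.36,0.102,0],
    [0.421,0.119,0],
    [0.421,0.119,0],
  ],
  roll=[8,16,24,32,40,45.5,45.5,45.5],
  claw=[0.0854,0.0854,0.0854,0.0854,0.0854,0.0854,0.0854,0.0854],
)

```text
clock: 2.6
position: [577.7, 317.7, 403.9]
ee_rot: [0.834, -0.551, 0.0, 0.0]
contact_force: [-0.1, -0.8, -0.2]
gripper_width: 85.5
grasp_force: 0.0
```

```bash
cat > v.py <<'E'
from h import *
import sys
p=snap("wrist");w=cloud(p);T=T_tool();q=(w-T[:3,3])@T[:3,:3]
cv2.imwrite(sys.argv[1],p["img"][...,::-1])
s=read_state();print(s["clock"],s["position"].round(1),R.from_quat(s["ee_rot"]).as_matrix().round(3)[:,1],s["gripper_width"])
m=(q[...,2]<195)&(q[...,2]>20)
for sg in(1,-1):
    f=q[m&(np.sign(q[...,1])==sg)]
    if len(f):print("finger",sg,len(f),f.min(0).round(1),f.max(0).round(1),"maxz pctl",np.percentile(f[:,2],[90,98]).round(1))
c=(w[...,2]>92)&(w[...,2]<104)&(np.abs(w[...,0]-575)<130)&(np.abs(w[...,1]-321)<130)
r=w[c];print("rim",len(r),np.median(r[:,2]) if len(r) else 0, cv2.minAreaRect(r[:,:2].astype(np.float32)) if len(r) else 0)
E
python3 v.py pics/w1.png
```

```text
2.65 [576.3 319.  404. ] [-0.919 -0.394  0.001] 85.31166627227601
finger 1 17021 [-11.8   0.   78.4] [ 22.3  74.5 161. ] maxz pctl [130.3 150.8]
finger -1 16803 [-11.2 -75.3  78.5] [ 22.5  -0.2 161. ] maxz pctl [130.6 151.1]
rim 3285 97.08610881081188 ((572.789306640625, 321.781494140625), (64.21200561523438, 170.21046447753906), 23.398244857788086)
```

View pics/w1.png

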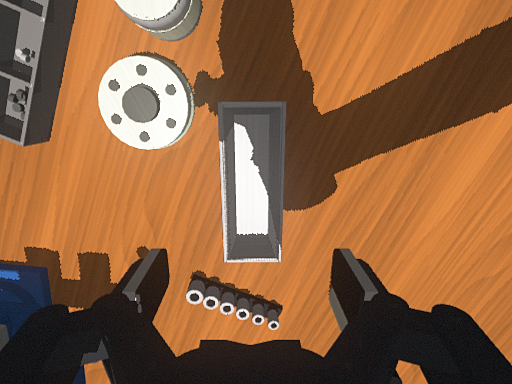

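The wrist view shows the tray at (252,180), with the long axis lined up with the fingers' plane and the brake drum to the left. Open fingertips reach 161. I'll descend partway and measure them at about 68 mm opening.

carry_out(
  slide=[
    [-0.003,0.002,0.03],
    [-0.003,0.002,0.06],
    [-0.003,0.002,0.08],
    [-0.003,0.002,0.08],
    [-0.003,0.002,0.08],
    [-0.003,0.002,0.08],
  ],
  roll=[0,0,0,0,0,0],
  claw=[0.066,0.066,0.066,0.066,0.066,0.066],
)

```text
clock: 3.4
position: [571.7, 323.2, 326.3]
ee_rot: [0.836, -0.549, 0.0, -0.001]
contact_force: [-0.7, -0.1, 0.3]
gripper_width: 66.1
grasp_force: 0.0
```

```bash
python3 v.py pics/w2.png
```

```text
3.45 [571.7 323.  326.1] [-0.917 -0.398 -0.002] 66.23932510314162
finger 1 16771 [-13.4   0.1  78.5] [ 20.5  68.  167.1] maxz pctl [130.3 155.1]
finger -1 16632 [-13.5 -67.1  78. ] [ 2.040e+01 -1.000e-01  1.681e+02] maxz pctl [130.7 155.1]
rim 6130 97.09563915926759 ((572.9667358398438, 321.3843078613281), (64.22403717041016, 169.3150177001953), 23.454320907592773)
```

carry_out(
  slide=[
    [0.002,-0.0005,0.02],
    [0.002,-0.0005,0.045],
    [0.002,-0.0005,0.062],
    [0.002,-0.0005,0.07],
    [0.002,-0.0005,0.073],
    [0.002,-0.0005,0.073],
  ],
  roll=[0,0,0,0,0,0],
  claw=[0.0854,0.0854,0.0854,0.0854,0.0854,0.0854],
)

```text
clock: 4.2
position: [573.2, 321.2, 252.3]
ee_rot: [0.836, -0.549, 0.0, -0.0]
contact_force: [-0.7, -0.5, 0.0]
gripper_width: 85.2
grasp_force: 0.0
```

carry_out(
  slide=[
    [0,0,0],
    [0,0,0],
    [0,0,0],
    [0,0,0],
    [0,0,0],
  ],
  roll=[0,0,0,0,0],
  claw=[0.0665,0.0665,0.0645,0.0635,0.0635],
)

```text
clock: 4.82
position: [573.2, 321.3, 252.3]
ee_rot: [0.836, -0.549, 0.0, -0.001]
contact_force: [0.7, 0.3, 1.8]
gripper_width: 63.7
grasp_force: 12.3
```

Gentle squeeze of 12 N. Now a slow lift.

carry_out(
  slide=[
    [0,0,0],
    [0,0,-0.001],
    [0,0,-0.002],
    [0,0,-0.004],
    [0,0,-0.007],
    [0,0,-0.01],
    [0,0,-0.012],
    [0,0,-0.012],
  ],
  roll=[0,0,0,0,0,0,0,0],
  claw=[0.063,0.063,0.063,0.063,0.063,0.063,0.063,0.063],
)

```text
clock: 5.82
position: [572.9, 321.1, 263.9]
ee_rot: [0.836, -0.549, -0.0, -0.0]
contact_force: [-0.6, -0.5, -2.5]
gripper_width: 63.5
grasp_force: 24.5
```

```bash
cat > st.py <<'E'
from h import *
for n in("wrist","scene"):
    p=snap(n);w=cloud(p)
    L=np.array([-.398,.917]);d=(w[...,:2]-[573,321.4]);a=d@L;b=d@np.array([.917,.398])
    m=(np.abs(b)<36)&(np.abs(a)<95)&(w[...,2]<140)&(w[...,2]>20)
    z=w[m][:,2];h,e=np.histogram(z,bins=np.arange(20,140,2));print(n,[(int(x),int(c)) for x,c in zip(e,h) if c>40])
    cv2.imwrite(f"pics/st_{n}.png",p["img"][...,::-1])
E
python3 st.py
```

```text
wrist [(70, 3450), (72, 9654), (74, 665), (76, 629), (78, 680), (80, 640), (82, 626), (84, 572), (86, 584), (88, 591), (90, 623), (92, 671), (94, 630), (96, 703), (98, 715), (100, 767), (102, 781), (104, 835), (106, 1702), (108, 8136), (110, 372), (112, 136), (114, 126), (116, 128), (118, 134), (120, 144), (122, 149), (124, 165), (126, 151), (128, 178), (130, 178), (132, 372), (134, 149)]
scene [(36, 68), (38, 65), (56, 72), (58, 61), (68, 46), (70, 66), (72, 88), (74, 88), (76, 125), (78, 71), (80, 48), (98, 50), (100, 55), (102, 60), (104, 60), (106, 117), (108, 88)]
```

The top rim is at 109 (up 12) and the next rim is still at about 78. The load of about 2.5 N matches one tray, so it came free on its own. I'll keep lifting.

carry_out(
  slide=[
    [0,0,-0.006],
    [0,0,-0.014],
    [0,0,-0.024],
    [0,0,-0.036],
    [0,0,-0.05],
    [0,0,-0.065],
    [0,0,-0.08],
    [0,0,-0.08],
  ],
  roll=[0,0,0,0,0,0,0,0],
  claw=[0.063,0.063,0.063,0.063,0.063,0.063,0.063,0.063],
)

```text
clock: 6.92
position: [573.2, 321.3, 345.8]
ee_rot: [0.836, -0.549, 0.001, -0.002]
contact_force: [-0.1, -0.1, -2.2]
gripper_width: 63.9
grasp_force: 24.5
```

```bash
python3 st.py; python3 -c "
import cv2;i=cv2.imread('pics/st_scene.png');cv2.imwrite('pics/st1.png',cv2.resize(i[100:290,250:450],None,fx=3,fy=3))"
```

```text
wrist []
scene [(36, 56), (38, 129), (40, 99), (42, 51), (48, 51), (50, 52), (52, 58), (54, 74), (56, 100), (58, 94), (66, 55), (68, 61), (70, 63), (72, 82), (74, 107), (76, 163), (78, 63)]
```

View pics/st1.png

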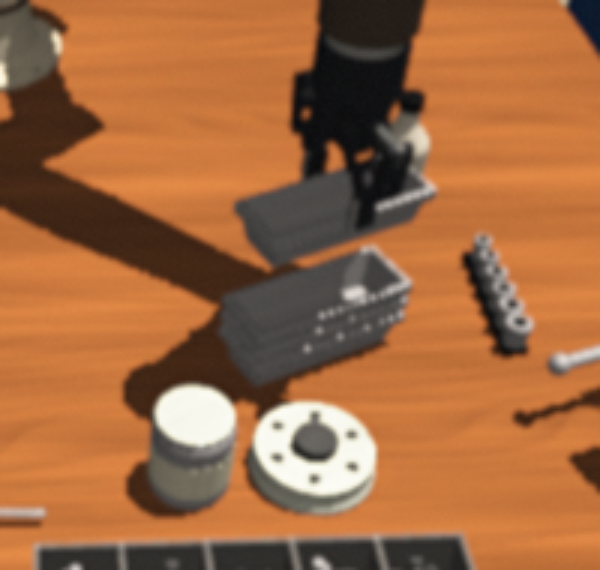

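Only the top tray is up, and the other three stay nested. I'll carry it to (596,-90).

carry_out(
  slide=[
    [0.0155,0.0057,0],
    [0.05,0.0185,0],
    [0.1,0.037,0],
    [0.154,0.057,0],
    [0.208,0.077,0],
    [0.262,0.0965,0],
    [0.309,0.1135,0],
    [0.336,0.1235,0],
  ],
  roll=[1,4,8,12,16,20,22,23.45],
  claw=[0.061,0.061,0.061,0.061,0.061,0.061,0.061,0.061],
)

```text
clock: 8.02
position: [592.4, -39.6, 343.1]
ee_rot: [-0.705, 0.709, 0.0, -0.001]
contact_force: [0.2, 0.8, -2.8]
gripper_width: 62.1
grasp_force: 66.1
```

```bash
python3 - <<'E'
from h import *
s=read_state();print(s["position"],R.from_quat(s["ee_rot"]).as_matrix().round(3).tolist(),s["joints"].round(2),s["grasp_force"])
p=snap("wrist");w=cloud(p)
for k in("drain",):print(place_of(p,k))
for n in("scene","top"):
    p=snap(n)
    for k in("drain","engine"):
        for q in place_of(p,k):print(n,k,q["conf"],q["at"],ray(p,q["at"],74 if k=="drain" else 0).round(1))
E
```

```text
[592.40490649 -39.5903494  343.10405424] [[-0.005, -1.0, -0.002], [-1.0, 0.005, -0.0], [0.0, 0.002, -1.0]] [ 0.21  0.38 -0.16  0.   -1.03 -0.21] 66.08038187026978
[]
scene drain 0.61 [165.8, 209.4] [ 603.  -208.9   74. ]
scene drain 0.34 [379.7, 166.7] [437.6 420.3  74. ]
scene engine 0.6 [108.6, 227.3] [ 593.5 -387.7   -0. ]
top engine 0.78 [406.4, 184.7] [ 597.4 -384.1    0. ]
```

carry_out(
  slide=[
    [0.015,-0.001,0.005],
    [0.035,-0.003,0.02],
    [0.05,-0.005,0.045],
    [0.05,-0.005,0.075],
    [0.05,-0.005,0.1],
    [0.05,-0.005,0.12],
    [0.05,-0.005,0.135],
    [0.05,-0.005,0.14],
  ],
  roll=[0,0,0,0,0,0,0,0],
  claw=[0.061,0.061,0.061,0.061,0.061,0.061,0.061,0.061],
)

```text
clock: 9.43
position: [597.9, -87.0, 202.2]
ee_rot: [-0.707, 0.707, 0.001, -0.001]
contact_force: [-0.8, 0.2, -0.9]
gripper_width: 62.2
grasp_force: 66.1
```

```bash
cat > tr.py <<'E'
from h import *
import sys
s=read_state();print(s["clock"],s["position"].round(1),s["contact_force"].round(1))
p=snap("wrist");w=cloud(p);cv2.imwrite("pics/tr.png",p["img"][...,::-1])
z0=float(sys.argv[1]);cx=597;cy=float(sys.argv[2])
m=(np.abs(w[...,2]-z0)<6)&(np.abs(w[...,0]-cx)<45)&(np.abs(w[...,1]-cy)<100)
hsv=cv2.cvtColor(p["img"],cv2.COLOR_RGB2HSV);m&=hsv[...,1]<90
n,l,st,_=cv2.connectedComponentsWithStats(m.astype(np.uint8));
m=l==1+np.argmax(st[1:,4]) if n>1 else m
r=w[m];print(len(r),cv2.minAreaRect(r[:,:2].astype(np.float32)))
A=np.c_[r[:,:2]-r[:,:2].mean(0),np.ones(len(r))];print("plane slope/mean",np.linalg.lstsq(A,r[:,2],rcond=None)[0].round(4))
E
python3 tr.py 47 -90
```

```text
9.425 [597.9 -87.  202.2] [-0.8  0.2 -0.9]
11650 ((594.650634765625, -103.47837829589844), (137.21189880371094, 85.24384307861328), 89.6322250366211)
plane slope/mean [-3.40000e-03 -1.90000e-03  4.62344e+01]
```

carry_out(
  slide=[
    [0,0,0.002],
    [0,0,0.004],
    [0,0,0.005],
    [0,0,0.006],
    [0,0,0.006],
  ],
  roll=[0,0,0,0,0],
  claw=[0.061,0.061,0.061,0.061,0.061],
)

```text
clock: 10.1
position: [598.2, -86.3, 197.8]
ee_rot: [-0.707, 0.707, -0.0, 0.0]
contact_force: [0.6, 0.7, -2.4]
gripper_width: 62.3
grasp_force: 66.1
```

carry_out(
  slide=[
    [0,0,0.001],
    [0,0,0.002],
    [0,0,0.002],
  ],
  roll=[0,0,0],
  claw=[0.061,0.061,0.061],
)

```text
clock: 10.48
position: [598.2, -86.3, 195.6]
ee_rot: [-0.707, 0.707, 0.0, -0.0]
contact_force: [0.4, 0.8, -2.0]
gripper_width: 62.3
grasp_force: 66.1
```

carry_out(
  slide=[
    [0,0,0.001],
    [0,0,0.001],
    [0,0,0.0015],
    [0,0,0.0015],
  ],
  roll=[0,0,0,0],
  claw=[0.061,0.061,0.061,0.061],
)

```text
clock: 10.98
position: [598.3, -86.3, 195.1]
ee_rot: [-0.707, 0.707, -0.0, 0.0]
contact_force: [-0.9, 1.0, 4.4]
gripper_width: 62.3
grasp_force: 66.9
```

It touched down at +4.4 N. Release and rise.

carry_out(
  slide=[
    [0,0,0],
    [0,0,0],
    [0,0,0],
    [0,0,0],
    [0,0,-0.02],
    [0,0,-0.05],
    [0,0,-0.09],
    [0,0,-0.11],
  ],
  roll=[0,0,0,0,0,0,0,0],
  claw=[0.07,0.0854,0.0854,0.0854,0.0854,0.0854,0.0854,0.0854],
)

```text
clock: 11.98
position: [598.6, -86.3, 306.7]
ee_rot: [-0.707, 0.707, -0.001, 0.001]
contact_force: [0.6, -0.1, -0.3]
gripper_width: 85.4
grasp_force: 0.0
```

```bash
python3 tr.py 40 -86; python3 - <<'E'
from h import *
p=snap("wrist");w=cloud(p)
for k in("drain","tray_top_c"):print(place_of(p,k),[ray(p,q["at"],74 if k=="drain" else 20).round(1) for q in place_of(p,k)])
m=(w[...,2]>90)&(w[...,2]<225)&(w[...,1]<-165)&(w[...,1]>-250)&(abs(w[...,0]-600)<70)
r=w[m];print(len(r),np.percentile(r,[0,1,99,100],axis=0) if len(r) else 0)
E
```

```text
11.975 [598.6 -86.3 306.7] [ 0.6 -0.1 -0.3]
4396 ((597.894287109375, -86.39555358886719), (64.0774154663086, 169.46592712402344), 0.03239883482456207)
plane slope/mean [ 2.00000e-04 -4.00000e-03  3.90957e+01]
[] []
[{'at': [255.8, 190.4], 'conf': 0.94}] [array([594.9, -85.8,  20. ])]
9410 [[ 566.61108586 -212.77074488  113.29763794]
 [ 567.75156703 -208.75271654  114.74581091]
 [ 631.22256877 -174.04210405  196.23431929]
 [ 634.78541333 -173.87845645  197.75975566]]
```

View pics/tr.png

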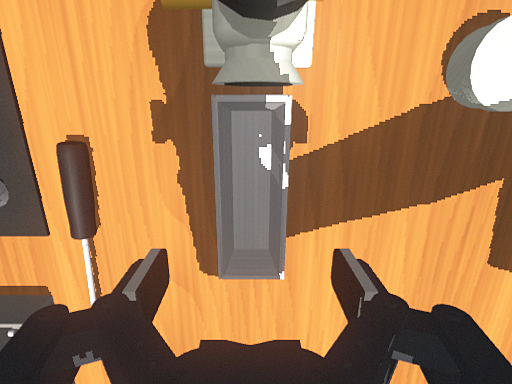

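The tray stands flat at (597.9,-86.4), centred at (252,188) in the picture with its far rim at row 97. The carburettor mouth is just beyond it at row 85, giving a drain at about (595.5,-206.8). I'll check the camera mount's offset for clearance before pushing.

```bash
python3 -c "
from h import *
p=get_image('wrist');print(p['T_tool_cam'].round(2));print(read_state()['joints'].round(3))"
```

```text
[[-0.    0.95  0.31 80.85]
 [ 1.    0.   -0.    0.39]
 [-0.    0.31 -0.95 31.12]
 [ 0.    0.    0.    1.  ]]
[ 0.124  0.438 -0.182 -0.    -0.953 -0.125]
```

The camera sits 81 mm to the carburettor side and would hit it. I'll make a half turn (roll -178°, j6 about 3.0, in range) so it trails, and move behind the tray's +y end.

carry_out(
  slide=[
    [-0.03,0,0],
    [-0.06,0,0],
    [-0.09,0,0],
    [-0.112,0,0],
    [-0.112,0,0],
    [-0.112,0,0],
    [-0.112,0,0],
    [-0.112,0,0],
  ],
  roll=[-10,-20,-30,-40,-50,-60,-70,-80],
  claw=[0.04,0.04,0.04,0.04,0.04,0.04,0.04,0.04],
)

```text
clock: 13.32
position: [598.1, 25.7, 302.8]
ee_rot: [0.996, -0.084, -0.001, 0.0]
contact_force: [-0.6, 0.5, 0.2]
gripper_width: 40.0
grasp_force: 0.0
```

carry_out(
  slide=[
    [0,0,0],
    [0,0,0],
    [0,0,0],
    [0,0,0],
    [0,0,0],
    [0,0,0],
    [0,0,0],
    [0,0,0],
  ],
  roll=[-10,-20,-30,-40,-50,-60,-70,-80],
  claw=[0.04,0.04,0.04,0.04,0.04,0.04,0.04,0.04],
)

```text
clock: 14.32
position: [598.1, 25.7, 302.8]
ee_rot: [0.818, 0.576, -0.001, -0.0]
contact_force: [0.1, 0.8, -0.3]
gripper_width: 40.2
grasp_force: 0.0
```

carry_out(
  slide=[
    [0,0,0],
    [0,0,0],
    [0,0,0],
    [0,0,0],
  ],
  roll=[-10,-18,-18,-18],
  claw=[0.04,0.04,0.04,0.04],
)

```text
clock: 14.82
position: [598.2, 25.7, 303.5]
ee_rot: [0.72, 0.694, -0.001, -0.0]
contact_force: [-0.4, -0.1, -0.7]
gripper_width: 39.8
grasp_force: 0.0
```

```bash
python3 -c "
from h import *
s=read_state();print(s['clock'],s['position'],s['joints'].round(3),s['gripper_width'],R.from_quat(s['ee_rot']).as_matrix().round(3).tolist())"
```

```text
14.825 [598.22398125  25.67612284 303.52046996] [ 0.313  0.429 -0.195 -0.    -0.948  2.791] 39.82036664625229 [[0.037, 0.999, -0.001], [0.999, -0.037, -0.0], [-0.0, -0.001, -1.0]]
```

carry_out(
  slide=[
    [0,-0.001,0.04],
    [0,-0.001,0.08],
    [0,-0.001,0.105],
    [0,-0.001,0.115],
    [0,-0.001,0.118],
    [0,-0.001,0.118],
  ],
  roll=[0,0,0,0,0,0],
  claw=[0.04,0.04,0.04,0.04,0.04,0.04],
)

```text
clock: 15.58
position: [597.7, 25.9, 187.0]
ee_rot: [0.72, 0.694, 0.001, 0.0]
contact_force: [-0.4, -0.1, 1.4]
gripper_width: 40.0
grasp_force: 0.0
```

carry_out(
  slide=[
    [-0.005,0,0],
    [-0.01,0,0],
    [-0.015,0.001,0],
    [-0.02,0.001,0],
    [-0.025,0.001,0],
    [-0.03,0.001,0],
    [-0.035,0.001,0],
    [-0.035,0.001,0],
  ],
  roll=[0,0,0,0,0,0,0,0],
  claw=[0.04,0.04,0.04,0.04,0.04,0.04,0.04,0.04],
)

```text
clock: 16.58
position: [596.9, -9.8, 186.1]
ee_rot: [0.72, 0.694, -0.0, -0.0]
contact_force: [-0.4, 0.8, 1.3]
gripper_width: 39.8
grasp_force: 0.0
```

```bash
cat > tt.py <<'E'
from h import *
s=read_state();print(s["clock"],s["position"].round(1),s["contact_force"].round(1),s["joints"][5].round(3))
for n in("top","scene"):
    p=snap(n);w=cloud(p);hsv=cv2.cvtColor(p["img"],cv2.COLOR_RGB2HSV)
    m=(w[...,2]>5)&(w[...,2]<47)&(abs(w[...,0]-597)<55)&(w[...,1]<40)&(w[...,1]>-310)&(hsv[...,1]<110)
    r=w[m];print(n,len(r),cv2.minAreaRect(r[:,:2].astype(np.float32)) if len(r) else 0)
    print([(q["conf"],ray(p,q["at"],20).round(1)) for q in place_of(p,"tray_top_c")])
    cv2.imwrite(f"pics/tt_{n}.png",p["img"][...,::-1])
E
python3 tt.py
```

```text
16.575 [596.9  -9.8 186.1] [-0.4  0.8  1.3] 2.851
top 705 ((594.5303955078125, -81.83880615234375), (65.34652709960938, 218.8625946044922), 0.1615430861711502)
[(0.77, array([ 591.9, -103.5,   20. ]))]
scene 1198 ((596.759033203125, -95.4032974243164), (192.63514709472656, 70.11369323730469), 86.85523223876953)
[(0.66, array([ 613.7, -105.8,   20. ]))]
```

Contact works: the tray has moved to about y=-105. I'll continue slowly.

carry_out(
  slide=[
    [-0.006,0,0],
    [-0.012,0,0],
    [-0.018,0.001,0],
    [-0.024,0.001,0],
    [-0.03,0.001,0],
    [-0.036,0.001,0],
    [-0.042,0.0015,0],
    [-0.045,0.0015,0],
  ],
  roll=[0,0,0,0,0,0,0,0],
  claw=[0.04,0.04,0.04,0.04,0.04,0.04,0.04,0.04],
)

```text
clock: 17.77
position: [597.0, -54.8, 186.2]
ee_rot: [0.72, 0.694, 0.0, 0.0]
contact_force: [-1.0, 1.1, 0.4]
gripper_width: 40.3
grasp_force: 0.3
```

carry_out(
  slide=[
    [-0.006,0,0],
    [-0.012,0,0],
    [-0.018,0.001,0],
    [-0.024,0.001,0],
    [-0.03,0.001,0],
    [-0.035,0.001,0],
    [-0.038,0.0015,0],
    [-0.038,0.0015,0],
  ],
  roll=[0,0,0,0,0,0,0,0],
  claw=[0.04,0.04,0.04,0.04,0.04,0.04,0.04,0.04],
)

```text
clock: 18.77
position: [597.1, -92.6, 186.2]
ee_rot: [0.72, 0.694, -0.0, 0.0]
contact_force: [-0.6, 0.8, 0.2]
gripper_width: 40.0
grasp_force: 0.0
```

```bash
python3 tt.py;python3 -c "
import cv2,numpy as np;i=cv2.imread('pics/tt_scene.png');j=cv2.imread('pics/tt_top.png')
cv2.imwrite('pics/tt1.png',np.hstack([cv2.resize(i[120:290,60:260],(400,340)),cv2.resize(j[110:280,250:450],(400,340))]))"
```

```text
18.775 [597.1 -92.6 186.2] [-0.6  0.8  0.2] 2.992
top 253 ((578.1242065429688, -197.3671875), (152.77084350585938, 28.89567756652832), 87.93092346191406)
[(0.74, array([ 591.9, -186.5,   20. ]))]
scene 1145 ((597.1694946289062, -177.91812133789062), (191.92144775390625, 68.8169174194336), 88.89399719238281)
[(0.94, array([ 599.8, -194.2,   20. ]))]
```

View pics/tt1.png

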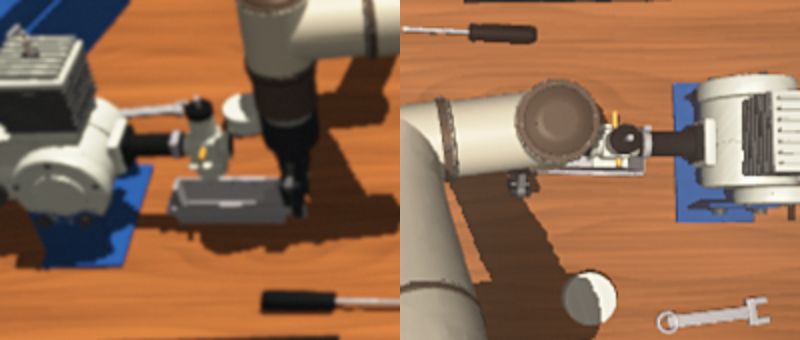

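The tray is under the carburettor at y≈-189 and straight. The arm still has about 30 mm to the intake mouth. I'll push 15 mm more.

carry_out(
  slide=[
    [-0.004,0,0],
    [-0.008,0,0],
    [-0.011,0,0],
    [-0.014,0.0005,0],
    [-0.015,0.0005,0],
    [-0.015,0.0005,0],
  ],
  roll=[0,0,0,0,0,0],
  claw=[0.04,0.04,0.04,0.04,0.04,0.04],
)

```text
clock: 19.73
position: [597.1, -107.5, 186.2]
ee_rot: [0.72, 0.694, -0.0, 0.0]
contact_force: [-0.3, -0.5, 0.5]
gripper_width: 39.9
grasp_force: 0.0
```

carry_out(
  slide=[
    [0.01,0,0],
    [0.03,0,0],
    [0.06,0,0],
    [0.1,0,-0.03],
    [0.14,0,-0.08],
    [0.17,0,-0.12],
    [0.18,0,-0.13],
    [0.18,0,-0.13],
  ],
  roll=[0,0,0,0,0,0,0,0],
  claw=[0.04,0.04,0.04,0.04,0.04,0.04,0.04,0.04],
)

```text
clock: 20.72
position: [603.0, 73.9, 316.5]
ee_rot: [0.719, 0.695, 0.0, -0.0]
contact_force: [0.2, -0.8, -0.8]
gripper_width: 40.2
grasp_force: 0.0
```

```bash
python3 tt.py; python3 -c "
from h import *
p=snap('scene')
print([(q['conf'],ray(p,q['at'],74)) for q in place_of(p,'drain')])
import cv2,numpy as np;i=cv2.imread('pics/tt_scene.png');j=cv2.imread('pics/tt_top.png')
cv2.imwrite('pics/tt2.png',np.hstack([cv2.resize(i[120:290,60:260],(400,340)),cv2.resize(j[110:280,250:450],(400,340))]))"
```

```text
20.725 [603.   73.9 316.5] [ 0.2 -0.8 -0.8] 2.72
top 621 ((595.8932495117188, -203.26539611816406), (170.3927001953125, 63.87346649169922), 87.99070739746094)
[(0.82, array([ 587.8, -197.7,   20. ])), (0.24, array([360.3, 448.8,  20. ]))]
scene 1192 ((597.635498046875, -203.61703491210938), (169.6553497314453, 68.31130981445312), 87.8208236694336)
[(0.91, array([ 600.8, -199.5,   20. ])), (0.54, array([741.5, 290.4,  20. ])), (0.44, array([742.1, 191.2,  20. ]))]
[(0.64, array([ 598.37600435, -204.8952034 ,   74.        ]))]
```

View pics/tt2.png

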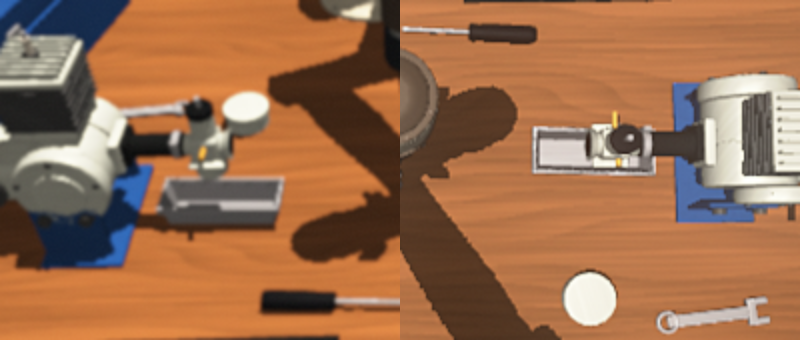

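The tray is at (596.5,-203.4), yawed about 2°, and the drain is at about (597,-206), so it hangs over the tray's middle. Tray and drain are within a few mm of each other, and the robot is clear.

```bash
python3 -c "
from bench import *
print(job_done())"
```

```text
the job is handed in; nothing more can be done
None
```

The job is handed in: the top tray was lifted off alone, set down and let go, then pushed under the carburettor. By my last pictures its centre is about 3 mm from the point under the drain screw. The hand-in returned no verdict.

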